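# Set and lock the filter wheel of the gel viewer

### The job

Turn the filter wheel of the sloping gel viewer by its black grip bar until the orange filter is centred in the black window ring at the top of its face. Then push the red lock button fully home, so that its pin drops into the wheel's notch, and let go. Leave everything else on the bench where it is.

Things in the scene. Friction and masses are not known exactly. Their poses are not given: they have to be found in the camera images.
- viewer: Fixed gel viewer: white housing 180 mm wide, about 190 mm deep, standing sideways on the bench (front to the robot's left); its face slopes 30 degrees down to its front. On the face: a round wheel 172 mm across with six coloured filters and a black grip bar, a black window ring at the top of the slope, a lock with a red button at the bottom. Origin at the centre of its foot; x front to back, y to its left, z up.
- wheel_grip (a point): Centre of the wheel's black grip bar: 70 mm long, 16 mm thick, 34 mm high. z is the wheel's axis, pointing out of the face (30 degrees from vertical, leaning to the viewer's front); x runs along the bar towards the orange filter (striped orange end). The bar reaches 17 mm either way along z; the window ring's top is 9 mm below its lower edge; the red button's top is 6 mm above this point.
- orange_filter (a point): Centre of the orange filter (36 mm across) on the wheel, 48 mm from the wheel's axis; axes as wheel_grip.
- window (a point): Where the filter in use has its centre: the middle of the fixed black window ring (40 mm opening, 54 mm outside) at the top of the sloping face, 48 mm up the slope from the wheel's axis. Axes as the viewer's.
- wheel (a joint): Wheel angle (rad), growing anticlockwise as seen looking at the face; 0 or any full turn (2 pi) centres the orange filter in the window. Starts between 1.7 and 4.58; no stop within a full turn either way. Friction about 0.08 N m; stays where left. Often more than one grasp is needed.
- lock_top (a point): Centre of the flat top of the lock's red button (24 mm across, 13 mm high), 79 mm down the slope from the wheel's axis; z points out of the face, parallel to that axis. Pushed along -z, it slides a round-nosed 9 mm pin towards the notched ring on the wheel's rim. About 4 N of friction all the way; it stays where it is left.
- lock (a joint): How far the lock is pushed in (m): 0 out (start), 0.010 fully home with the pin in a notch. The ring has one 10.5 mm notch per filter. With no filter centred the pin lands on the ring and stops hard at about 0.003; within about 2 degrees (2 mm at the window) its round nose finds the notch and draws the wheel to centre as it is pressed.
- tip_rack_1: Bystander, to be left alone: dark blue tip rack 122 x 85 x 66 mm; origin at the centre of its underside.
- beaker: Bystander, to be left alone: plastic beaker 72 mm across, 90 mm high; origin at the centre of its underside.
- bottle: Bystander, to be left alone: white bottle with a red cap, 68 mm across, 130 mm high; origin at the centre of its underside.
- tube_rack: Bystander, to be left alone: orange tube rack 110 x 73 x 49 mm; origin at the centre of its underside.
- timer: Bystander, to be left alone: white bench timer 66 x 66 x 18 mm, behind the viewer; origin at the centre of its underside.
- tape: Bystander, to be left alone: roll of green tape 64 mm across, 13 mm high; origin at the centre of its underside.
- petri: Bystander, to be left alone: lower of two stacked petri dishes, each 91 mm across, 14 mm high; origin at the centre of its underside.
- comb: Bystander, to be left alone: black gel comb 160 x 12 x 30 mm; origin at the centre of its underside.
- wash_bottle: Bystander, to be left alone: white squeeze bottle 239 mm high with a bent spout; origin at the centre of its underside.
- marker: Bystander, to be left alone: red-capped marker 143 mm long, in front of the viewer; origin at the centre of its underside.

How it is judged:
By the outcome, as a careful person would: the job done as asked, in the order asked, and still so for the second after the job is handed in, with the robot touching nothing.
It also fails if it takes over 54 s, if anything falls off the work surface, if the arm or the gripper's body presses on something with over 40 N, if the wrist force passes 120 N, or if a joint passes its speed limit or range.

### The arm

A 7-joint arm with a two-finger parallel gripper is mounted at the origin on a cart in front of the work surface, level with it; the furniture and walls round the work are solid. World frame = base frame: x ahead of the robot, y to its left, z up, the work surface at z = 0. Lengths are in mm, angles in rad, forces in N, time in s.
With the tool pointing down it reaches from about 400 to 875 mm from the base axis. Payload 4.4 kg.
Tool frame: the origin (TCP) lies at the very end of the fingers, on their centre line; the grasp point (between the pads) lies 19 mm behind it; z points along the fingers, y is the direction in which the jaws open and shut (so a half turn about z gives the same grasp; the last joint's range is limited). The gripper opens to 85 mm and grips with 20 to 120 N. Pads are 22 mm wide; open, the fingers measure 114 mm over their backs; the gripper's body (76 mm by 85 mm) begins 54 mm behind the grasp point. The pads swing forward as they close: fully open they stand 13 mm farther back than shut.
Start: joints at [1.04, 0.628, 0.038, 1.517, -0.027, 0.996, -0.02], TCP at [291.387, -581.043, 231.313] pointing down, gripper open.
Joint ranges: [-3.06, 3.06], [-0.37, 2.12], [-1.25, 1.32], [0.18, 2.47], [-1.1, 4.24], [0.23, 1.98], [-2.94, 2.94]. Speed limits (rad/s): [2.57, 2.57, 3.14, 3.14, 3.14, 3.14, 3.14].

### API

Orientations are given as [roll, pitch, yaw] about the fixed x, y, z axes, in that order (R = Rz(yaw) Ry(pitch) Rx(roll)).
In Python, from cell import ctrl, eyes gives the robot as it stands.
- The arm moves only by the tool move_arm, never from a script. Its argument "increments" is a list of rows, each a list of 6 numbers: the shift along the tool's x, y, z in cm, then the turn, a rotation vector about the tool's x, y, z in degrees. In form: [[x, y, z, wx, wy, wz], ...]. A call has 1 to 20 rows; each row is the pose to reach, as a shift and turn from the pose commanded when the call began, along the tool's axes at that moment; what a row does not reach only later rows make up. A row lasts 1/10 s, in which the tool goes at most 50 mm and 8.59 degrees, less where a joint would pass 70% of its speed; a pose out of reach is approached as far as the arm can. A call with a gripper value outside its range is refused whole. "grip" is the opening, from -1 (shut) to 1 (fully open), set as the call begins (left out, the last holds). The fingers move at their own pace and stop on an object; the grip force is fixed at half the most. Time passes only in rows, so rows that repeat a pose let the fingers close. It gives the time, the measured TCP pose, the force and the opening at its end, in the units of the state.
- ctrl.read_state(): the state, without advancing time (a new reading comes with each control period).
- eyes.get_image(name): name is "side" or "top" or "wrist"; returns the picture (480x640x3 uint8, red, green, blue); there is no depth.
- eyes.calibration(name): a dict with "fx", "fy", "cx", "cy" (pixels), "pose" (4x4, takes a point from camera to world coordinates); the wrist camera has in their place "tool_from_camera" (4x4, takes a point from camera to tool coordinates, whose origin is the TCP and whose axes are the flange's). Camera axes: x right, y up, looking along -z (the intrinsics and any distortion apply to the point x, -y, -z); pixel columns grow to the right and rows downward; lengths in mm; the calibration is good to about 2 mm. A picture is of the moment at which its call begins: read the wrist's pose just before it. calibration takes no time and is no camera call.
- ctrl.finish_job(): hands the job in, once; it reports no verdict.
The state is a dict: "clock": time; "qpos": joint angles; "qd": joint speeds; "tau": joint torques, N m; "eef_pos": TCP position; "tool_rot": TCP orientation; "force": force on the tool from outside, world axes, zero at the start; "torque": the same for the moment, N m; "width": finger opening in mm.
Only numpy, scipy, OpenCV 4.12 (cv2) and the standard library are available. Lean on these libraries where they do the work, as an engineer would, in place of code of your own. Each camera call takes 0.05 s, during which the arm holds its last target. There are 200 camera calls.

## Working session

There is one attempt and no reset: what is moved stays moved. The work goes in short steps, Python scripts to look and compute and a tool call to move; the robot and the scene stay as the last step left them, time stands still between calls to the robot, and variables do not carry over. Pictures are saved under pics/ and viewed, about 8 in all and at most 12, crops included, and the job is handed in when it is done.

Besides the shell and the picture viewer there is one more tool, called after ">>>" as name(argument=value, ...), one argument or row to a line, values as JSON. move_arm: Moves the arm, as the interface text tells. Its arguments: {"type":"object","properties":{"increments":{"type":"array","items":{"type":"array","items":{"type":"number"}}},"grip":{"type":"number"}},"required":["increments"]}

```bash
ls; mkdir -p pics
python3 - <<'E'
from cell import ctrl,eyes
import cv2,numpy as np
np.set_printoptions(precision=4,suppress=True)
s=ctrl.read_state();print(s)
for n in("side","top","wrist"):
    print(n,eyes.calibration(n))
a=eyes.get_image("side");b=eyes.get_image("top")
cv2.imwrite("pics/side0.png",a[:,:,::-1]);cv2.imwrite("pics/top0.png",b[:,:,::-1])
E
```

```text
pics
{'clock': 0.0, 'qpos': array([ 1.0402,  0.6293,  0.0385,  1.5184, -0.027 ,  0.9963, -0.02  ]), 'qd': array([-0.0032,  0.0003,  0.0011, -0.0002, -0.0001, -0.0015, -0.0003]), 'tau': array([  0.0014, -56.34  ,   1.2265, -19.3445,   0.011 ,   0.0103,
        -0.    ]), 'eef_pos': array([ 291.0709, -580.48  ,  230.3989]), 'tool_rot': array([-3.1397,  0.    ,  0.4648]), 'force': array([-0.7803,  0.8547,  1.1916]), 'torque': array([-0.0337,  0.0095,  0.0166]), 'width': 85.7679419899376}
side {'fx': 570.8476426742666, 'fy': 570.8476426742666, 'cx': 325.79272415567345, 'cy': 236.17903182732854, 'pose': array([[  -0.9171,    0.2592,   -0.3029,  187.647 ],
       [  -0.3985,   -0.6192,    0.6766, 1022.1954],
       [  -0.0122,    0.7412,    0.6712, 1085.4842],
       [   0.    ,    0.    ,    0.    ,    1.    ]])}
top {'fx': 494.14719986331335, 'fy': 494.14719986331335, 'cx': 319.16238228126673, 'cy': 243.3024748064279, 'pose': array([[   0.0222,    0.9785,   -0.2051,  325.2116],
       [  -0.9998,    0.0222,   -0.0024,   10.7749],
       [   0.0022,    0.2051,    0.9787, 1416.6057],
       [   0.    ,    0.    ,    0.    ,    1.    ]])}
wrist {'fx': 418.46229973029835, 'fy': 418.46229973029835, 'cx': 323.0532346747421, 'cy': 237.67451359338727, 'tool_from_camera': array([[   0.0003,    0.9623,    0.2721,   68.7043],
       [   1.    ,   -0.    ,   -0.0009,    0.1309],
       [  -0.0009,    0.2721,   -0.9623, -143.4102],
       [   0.    ,    0.    ,    0.    ,    1.    ]])}
```

View pics/top0.png

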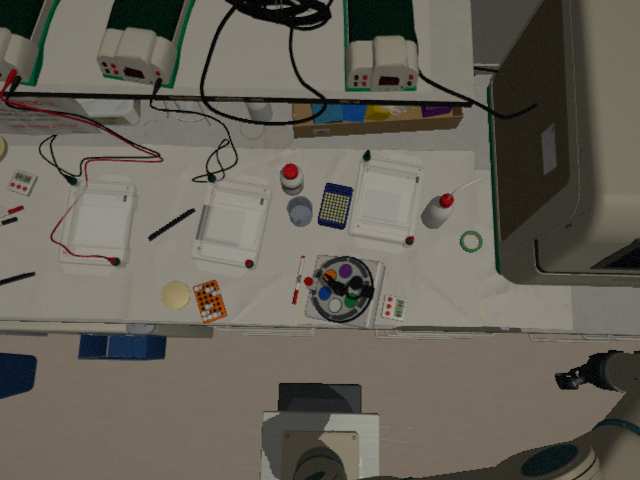

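View pics/side0.png

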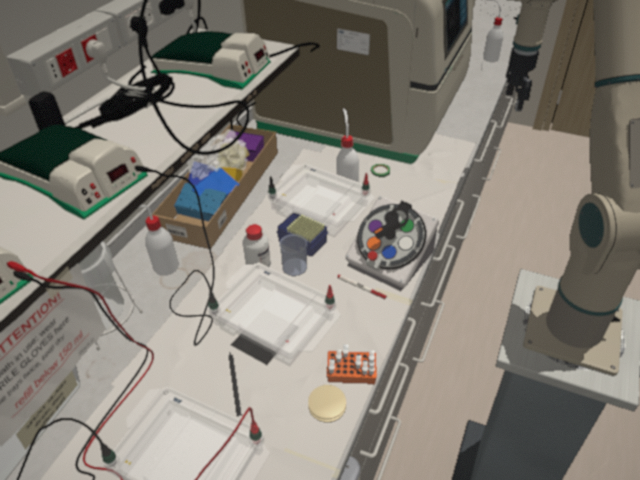

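The top view shows the viewer around (342,290), with the red button on the left at about (309,281). In the side view it is around (392,240). Next I'll enlarge both.

Run:
```python
import cv2,numpy as np
a=cv2.imread("pics/side0.png")[190:290,340:445];b=cv2.imread("pics/top0.png")[245:335,290:395]
r=lambda i:cv2.resize(i,None,fx=5.5,fy=5.5,interpolation=cv2.INTER_CUBIC)
f=lambda i:cv2.resize(i,(0,0),fx=3.8,fy=3.8,interpolation=cv2.INTER_CUBIC)
A=f(a);B=f(b);h=max(len(A),len(B))
p=lambda i:cv2.copyMakeBorder(i,0,h-len(i),0,0,cv2.BORDER_CONSTANT)
cv2.imwrite("pics/crop0.png",np.hstack([p(A),p(B)]));print(A.shape,B.shape)
```

```text
(380, 399, 3) (342, 399, 3)
```

View pics/crop0.png

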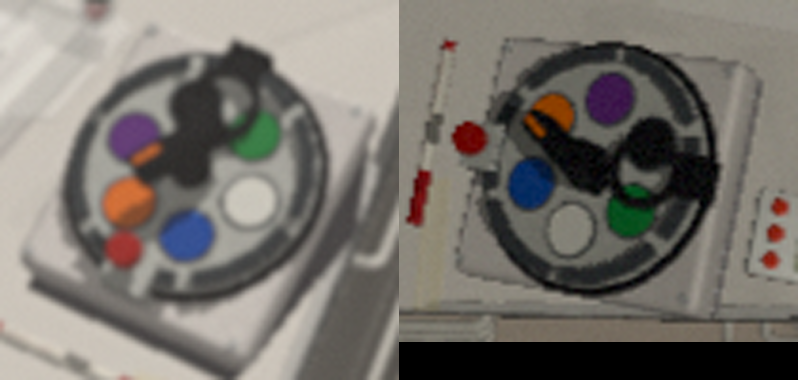

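```bash
cat > h.py <<'E'
import numpy as np,cv2
from scipy.optimize import least_squares
from scipy.spatial.transform import Rotation as Ro
np.set_printoptions(precision=3,suppress=True)
def proj(c,T,P):
    q=(np.atleast_2d(P)-T[:3,3])@T[:3,:3]; return np.c_[c["fx"]*q[:,0]/-q[:,2]+c["cx"],-c["fy"]*q[:,1]/-q[:,2]+c["cy"]]
def axes(yaw):  # yaw: direction of viewer front->back (x) ; returns u (up slope), l=n x u, n
    b=np.array([np.cos(yaw),np.sin(yaw),0]);z=np.array([0,0,1.])
    c,s=np.cos(np.pi/6),.5
    u=c*b+s*z;n=c*z-s*b
    return u,np.cross(n,u),n
def toolpose(s): 
    T=np.eye(4);T[:3,:3]=Ro.from_euler("xyz",s["tool_rot"]).as_matrix();T[:3,3]=s["eef_pos"];return T
E
python3 - <<'E'
from h import *
from cell import eyes
k=dict(o=0,b=1,w=2,g=3,p=5)  # to be checked for sense
S=dict(o=(130,202),b=(187,236),w=(249,202),g=(255,135),p=(134,137),r=(124,249))
Tt=dict(o=(150,117),b=(132,184),w=(171,230),g=(232,210),p=(212,97),r=(71,138))
cs,ct=eyes.calibration("side"),eyes.calibration("top")
names=list("obwgp")
obsS=np.array([S[i] for i in names+["r"]])/3.8+[340,190]
obsT=np.array([Tt[i] for i in names+["r"]])/3.8+[290,245]
def model(p):
    C=p[:3];u,l,n=axes(p[3])
    F=[C+48*(u*np.cos(p[4]+k[i]*np.pi/3)+l*np.sin(p[4]+k[i]*np.pi/3))+p[5]*n for i in names]
    return np.array(F+[C-79*u+6*n])
def f(p):
    P=model(p);return np.r_[(proj(cs,cs["pose"],P)-obsS).ravel(),(proj(ct,ct["pose"],P)-obsT).ravel(),(p[5]+32)/10*.3]
for a0 in (0,2,4):
    r=least_squares(f,[450,-30,110,-np.pi/2,a0,-32]);print(r.cost,r.x)
    R=r.fun[:-1].reshape(2,6,2);
print(R);u,l,n=axes(r.x[3]);print("lock",model(r.x)[-1],"n",n,u)
E
```

```text
1.3674471539493487 [484.837 -29.491 124.488  -1.769   2.522 -31.854]
1.3674471539483648 [484.837 -29.491 124.488  -1.769   2.522 -31.854]
1.3674471539482478 [484.837 -29.491 124.488  -1.769   2.522 -31.854]
[[[ 0.105  0.138]
  [ 0.295 -0.14 ]
  [ 0.667 -0.11 ]
  [ 0.109  0.083]
  [ 0.413  0.106]
  [ 0.35   0.329]]

 [[ 0.453  0.064]
  [-0.023 -0.739]
  [-0.045 -0.657]
  [-0.134 -0.356]
  [-0.371  0.075]
  [-0.213 -0.433]]]
lock [498.877  40.532  90.184] n [0.098 0.49  0.866] [-0.17  -0.849  0.5  ]
```

```bash
cat >> h.py <<'E'
V=dict(C=np.array([484.84,-29.49,124.49]),yaw=-1.769)
def pose(ang,r_u=0,h=0,r_l=0): # tool z=-n, tool x at wheel angle ang (deg) ; point offset along u,l,n
    u,l,n=axes(V["yaw"]);a=np.radians(ang);x=u*np.cos(a)+l*np.sin(a);T=np.eye(4)
    T[:3,:3]=np.c_[x,np.cross(-n,x),-n];T[:3,3]=V["C"]+r_u*u+r_l*l+h*n;return T
def inc(s,T):
    A=toolpose(s);D=np.linalg.inv(A)@T
    return np.r_[D[:3,3]/10,np.degrees(Ro.from_matrix(D[:3,:3]).as_rotvec())]
E
python3 -c "
from h import *;from cell import ctrl
s=ctrl.read_state();print(inc(s,pose(180,0,130)),pose(180,0,130)[:3,3])"
```

```text
[ 46.017 -45.703  -0.582 -13.695 -27.934 -50.765] [497.639  34.237 237.073]
```

>>> move_arm(
  increments=[
    [46,-45.7,-0.6,-13.7,-27.9,-50.8],
    [46,-45.7,-0.6,-13.7,-27.9,-50.8],
    [46,-45.7,-0.6,-13.7,-27.9,-50.8],
    [46,-45.7,-0.6,-13.7,-27.9,-50.8],
    [46,-45.7,-0.6,-13.7,-27.9,-50.8],
    [46,-45.7,-0.6,-13.7,-27.9,-50.8],
    [46,-45.7,-0.6,-13.7,-27.9,-50.8],
    [46,-45.7,-0.6,-13.7,-27.9,-50.8],
    [46,-45.7,-0.6,-13.7,-27.9,-50.8],
    [46,-45.7,-0.6,-13.7,-27.9,-50.8],
    [46,-45.7,-0.6,-13.7,-27.9,-50.8],
    [46,-45.7,-0.6,-13.7,-27.9,-50.8],
    [46,-45.7,-0.6,-13.7,-27.9,-50.8],
    [46,-45.7,-0.6,-13.7,-27.9,-50.8],
    [46,-45.7,-0.6,-13.7,-27.9,-50.8],
    [46,-45.7,-0.6,-13.7,-27.9,-50.8],
    [46,-45.7,-0.6,-13.7,-27.9,-50.8],
    [46,-45.7,-0.6,-13.7,-27.9,-50.8],
  ],
  grip=1,
)

```text
clock: 1.9
eef_pos: [497.4, 32.2, 237.5]
tool_rot: [3.14, 0.525, 1.37]
force: [0.4, -0.1, -0.5]
width: 85.4
```

Run:
```python
from h import *;from cell import ctrl,eyes
s=ctrl.read_state();a=eyes.get_image("wrist");print(s["clock"],s["qpos"],s["eef_pos"],s["force"],inc(s,pose(180,0,130)))
np.save("T1.npy",toolpose(s));cv2.imwrite("pics/w1.png",a[:,:,::-1])
```

```text
1.9 [-0.401  0.561 -0.022  1.791  0.475  1.159 -0.897] [497.382  32.239 237.549] [ 0.413 -0.062 -0.461] [ 0.198 -0.015 -0.06   0.02   0.077 -0.111]
```

View pics/w1.png

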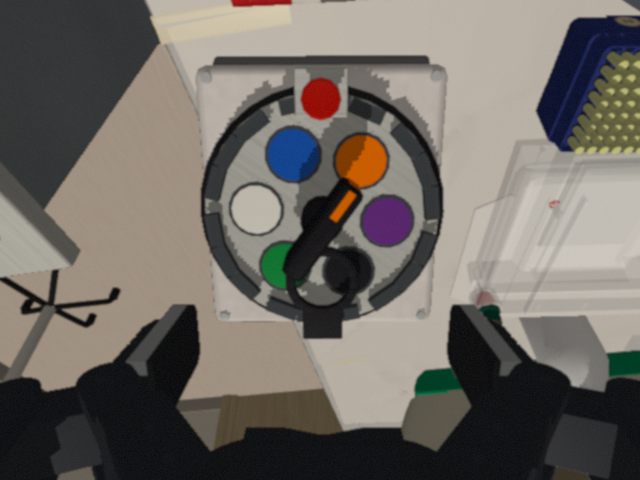

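The wrist view is clear. Orange is at (361,160), blue (293,154), white (256,209), purple (387,221), the button (321,98) and the ring (322,278). I'll refine the fit with these.

```bash
cat >> h.py <<'E'
def wristT(T,c): return T@np.asarray(c["tool_from_camera"])
E
python3 - <<'E'
from h import *;from cell import eyes,ctrl
c=eyes.calibration("wrist");T=wristT(np.load("T1.npy"),c)
O={0:(361.5,160.5),1:(293,154.5),2:(256,209),5:(387,221)}
names=list(O);ob=np.array([O[i] for i in names]+[(321,98.5),(322.5,278)])
def model(p):
    C=p[:3];u,l,n=axes(p[3])
    return np.array([C+48*(u*np.cos(p[4]+i*np.pi/3)+l*np.sin(p[4]+i*np.pi/3))+p[5]*n for i in names]+[C-79*u+6*n,C+48*u-27*n])
f=lambda p:np.r_[(proj(c,T,model(p))-ob).ravel(),(p[5]+32)/3, (p[:3]-V["C"])/3,(p[3]+1.769)/.02]
r=least_squares(f,[*V["C"],-1.769,2.52,-32]);print(r.cost,r.x,np.degrees(r.x[4]));print(r.fun)
# bar direction from its ends, top edge h=+17
C=r.x[:3];u,l,n=axes(r.x[3])
print(proj(c,T,[C+35*(u*np.cos(a)+l*np.sin(a))+17*n for a in (r.x[4],r.x[4]+np.pi)]))
a=eyes.get_image("wrist")[:,:,::-1]
E
sed -i "s/^V=.*/V=dict(C=np.array([484.84,-29.49,124.49]),yaw=-1.769)/" h.py
```

```text
1.448895175417765 [484.364 -28.689 128.211  -1.766   2.521 -29.896] 144.45056922995664
[-0.33   0.115  0.296 -0.243  0.289 -0.06   0.046 -0.257 -0.018  0.435
 -0.239 -0.271  0.701 -0.159  0.267  1.24   0.165]
[[355.056 185.903]
 [290.235 274.509]]
```

```bash
sed -i "s/^V=.*/V=dict(C=np.array([484.5,-29.0,126.8]),yaw=-1.767)/" h.py; python3 -c "
from h import *;from cell import ctrl
s=ctrl.read_state();print(inc(s,pose(144.45,0,45)))
print(inc(s,pose(144.45,0,-9)))"
```

```text
[ 0.074 -0.076  8.247  0.005  0.053 35.369]
[ 0.079 -0.075 13.647  0.005  0.053 35.369]
```

>>> move_arm(
  increments=[
    [0.07,-0.08,4,0,0.05,8],
    [0.07,-0.08,8.2,0,0.05,16],
    [0.07,-0.08,8.2,0,0.05,24],
    [0.07,-0.08,8.2,0,0.05,32],
    [0.07,-0.08,8.2,0,0.05,35.4],
    [0.07,-0.08,8.2,0,0.05,35.4],
    [0.07,-0.08,8.2,0,0.05,35.4],
    [0.07,-0.08,8.2,0,0.05,35.4],
    [0.07,-0.08,9.2,0,0.05,35.4],
    [0.07,-0.08,10.2,0,0.05,35.4],
    [0.07,-0.08,11.2,0,0.05,35.4],
    [0.07,-0.08,12.2,0,0.05,35.4],
    [0.07,-0.08,13,0,0.05,35.4],
    [0.07,-0.08,13.6,0,0.05,35.4],
    [0.07,-0.08,13.6,0,0.05,35.4],
    [0.07,-0.08,13.6,0,0.05,35.4],
    [0.07,-0.08,13.6,0,0.05,35.4],
  ],
)

```text
clock: 3.7
eef_pos: [484.2, -32.1, 119.4]
tool_rot: [2.817, 0.418, 0.686]
force: [0.3, 0.4, 0.6]
width: 85.3
```

Run:
```python
from h import *;from cell import ctrl,eyes
s=ctrl.read_state();a=eyes.get_image("wrist");print(s["clock"],s["qpos"],s["force"],inc(s,pose(144.45,0,-9)))
cv2.imwrite("pics/w2.png",a[:,:,::-1])
```

```text
3.7 [-0.439  0.713  0.189  1.97   0.489  0.781 -1.5  ] [0.343 0.382 0.564] [-0.104  0.032  0.109  0.044 -0.073  0.045]
```

View pics/w2.png

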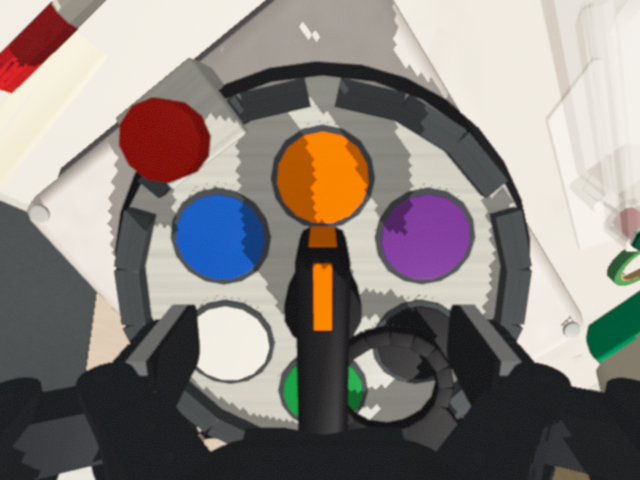

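The bar is centred between the jaws at column 323. q7 falls as the tool turns +z, so I'll turn the wheel the other way: +215.5° of wheel angle, with q7 going from −1.5 to about 2.26, in one grasp.

>>> move_arm(
  increments=[
    [0,0,0,0,0,0],
    [0,0,0,0,0,0],
    [0,0,0,0,0,0],
    [0,0,0,0,0,0],
    [0,0,0,0,0,0],
    [0,0,0,0,0,0],
    [0,0,0,0,0,0],
    [0,0,0,0,0,0],
  ],
  grip=-1,
)

```text
clock: 4.55
eef_pos: [484.1, -31.9, 119.5]
tool_rot: [2.818, 0.418, 0.686]
force: [-1.1, 2.6, 5.5]
width: 15.3
```

>>> move_arm(
  increments=[
    [0,0,0,0,0,-3],
    [0,0,0,0,0,-9],
    [0,0,0,0,0,-15],
    [0,0,0,0,0,-21],
    [0,0,0,0,0,-27],
    [0,0,0,0,0,-33],
    [0,0,0,0,0,-39],
    [0,0,0,0,0,-45],
    [0,0,0,0,0,-51],
    [0,0,0,0,0,-57],
    [0,0,0,0,0,-63],
    [0,0,0,0,0,-69],
    [0,0,0,0,0,-75],
    [0,0,0,0,0,-81],
    [0,0,0,0,0,-87],
    [0,0,0,0,0,-93],
    [0,0,0,0,0,-99],
    [0,0,0,0,0,-103],
    [0,0,0,0,0,-105],
    [0,0,0,0,0,-105],
  ],
)

```text
clock: 6.55
eef_pos: [482.4, -32.0, 119.7]
tool_rot: [-2.645, 0.174, 2.633]
force: [-5.3, 4.2, 9.3]
width: 15.0
```

Run:
```python
from h import *;from cell import ctrl
s=ctrl.read_state();print(s["clock"],s["qpos"],s["force"],s["torque"],inc(s,pose(144.45+105,0,-9)),inc(s,pose(0,0,-9)))
```

```text
6.55 [-0.121  0.717 -0.297  1.962  0.784  0.979  0.027] [-5.288  4.221  9.304] [ 0.453  0.858 -0.384] [-0.16  -0.003  0.119 -0.066 -0.067  0.111] [  -0.16    -0.003    0.119    0.021   -0.108 -110.439]
```

>>> move_arm(
  increments=[
    [0,0,0,0,0,-3],
    [0,0,0,0,0,-9],
    [0,0,0,0,0,-15],
    [0,0,0,0,0,-21],
    [0,0,0,0,0,-27],
    [0,0,0,0,0,-33],
    [0,0,0,0,0,-39],
    [0,0,0,0,0,-45],
    [0,0,0,0,0,-51],
    [0,0,0,0,0,-57],
    [0,0,0,0,0,-63],
    [0,0,0,0,0,-69],
    [0,0,0,0,0,-75],
    [0,0,0,0,0,-81],
    [0,0,0,0,0,-87],
    [0,0,0,0,0,-93],
    [0,0,0,0,0,-99],
    [0,0,0,0,0,-105],
    [0,0,0,0,0,-109],
    [0,0,0,0,0,-110.5],
  ],
)

```text
clock: 8.55
eef_pos: [483.1, -33.5, 120.5]
tool_rot: [3.141, -0.527, -1.766]
force: [-3.0, 1.3, 11.4]
width: 15.0
```

>>> move_arm(
  increments=[
    [0,0,0,0,0,0],
    [0,0,0,0,0,0],
    [0,0,0,0,0,0],
  ],
)

```text
clock: 8.85
eef_pos: [483.1, -33.5, 120.5]
tool_rot: [-3.141, -0.527, -1.768]
force: [-3.1, 0.6, 12.2]
width: 15.3
```

Run:
```python
from h import *;from cell import ctrl
s=ctrl.read_state();print(s["clock"],s["qpos"],s["force"],s["torque"],inc(s,pose(0,0,-9)))
```

```text
8.85 [ 0.135  0.806 -0.71   1.954  0.972  1.211  1.763] [-3.086  0.612 12.205] [-0.29   0.646 -0.227] [-0.093 -0.048  0.119  0.001 -0.2   -0.041]
```

>>> move_arm(
  increments=[
    [0,0,0,0,0,0],
    [0,0,0,0,0,0],
    [0,0,0,0,0,0],
    [0,0,0,0,0,0],
    [0,0,0,0,0,0],
    [0,0,-1,0,0,0],
    [0,0,-2.5,0,0,0],
    [0,0,-5,0,0,0],
    [0,0,-8,0,0,0],
    [0,0,-11,0,0,0],
    [0,0,-13,0,0,0],
    [0,0,-13,0,0,0],
    [0,0,-13,0,0,0],
    [0,0,-13,0,0,0],
  ],
  grip=1,
)

```text
clock: 10.25
eef_pos: [495.9, 30.5, 231.3]
tool_rot: [3.141, -0.525, -1.767]
force: [-0.4, 0.7, 0.6]
width: 85.1
```

Run:
```python
from h import *;from cell import ctrl,eyes
s=ctrl.read_state();a=eyes.get_image("wrist");print(s["clock"],s["qpos"],s["force"],inc(s,pose(0,0,130)))
np.save("T2.npy",toolpose(s));cv2.imwrite("pics/w3.png",a[:,:,::-1])
```

```text
10.25 [ 0.075  0.681 -0.789  1.788  0.791  1.42   1.893] [-0.379  0.716  0.571] [ 0.024 -0.042 -0.916  0.034 -0.071  0.003]
```

View pics/w3.png

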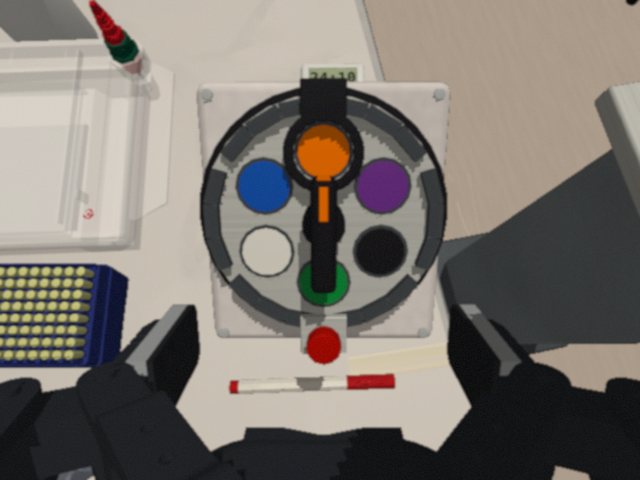

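Orange sits in the ring at (323,152), with blue and purple level at row 186. I'll fit the residual angle and the button position.

Run:
```python
from h import *;from cell import eyes,ctrl
c=eyes.calibration("wrist");T=wristT(np.load("T2.npy"),c);T1=wristT(np.load("T1.npy"),c)
# views: (camera pose, dict of filter px, button px, ring px)
vs=[(T1,{0:(361.5,160.5),1:(293,154.5),2:(256,209),5:(387,221)},(321,98.5),(322.5,278)),
    (T,{1:(264,186),5:(383,186),2:(267,251),4:(381,251)},(323.5,345.5),(323,153))]
def model(p,a,ks):
    C=p[:3];u,l,n=axes(p[3])
    return np.array([C+48*(u*np.cos(a+i*np.pi/3)+l*np.sin(a+i*np.pi/3))+p[5]*n for i in ks]+[C-79*u+6*n,C+48*u-27*n])
def f(p):
    r=[]
    for (T_,o,b,w),a in zip(vs,(p[4],p[6])): r.append((proj(c,T_,model(p,a,list(o)))-np.array(list(o.values())+[b,w])).ravel())
    return np.r_[np.concatenate(r),(p[5]+30)/3]
r=least_squares(f,[*V["C"],-1.769,2.52,-30,0]);print(r.cost,r.x,np.degrees(r.x[[4,6]]));print(r.fun)
V["C"]=r.x[:3];V["yaw"]=r.x[3]
s=ctrl.read_state()
print(inc(s,pose(0,-79,40)),inc(s,pose(0,-79,6)),pose(0,-79,6)[:3,3])
```

```text
7.817414681780481 [484.129 -27.917 127.464  -1.767   2.52  -32.28    0.002] [144.367   0.099]
[-0.945  0.834  0.315  0.382  0.51  -0.015 -0.889 -0.011 -0.432  1.588
 -0.658  0.517  0.511  1.32  -1.222  1.071  0.1    0.88  -1.546  0.648
 -0.227 -0.576  0.194  0.326 -0.76 ]
[-7.938  0.01   7.946  0.07  -0.076 -0.018] [-7.943  0.006 11.346  0.07  -0.076 -0.018] [498.02   42.135  93.16 ]
```

>>> move_arm(
  increments=[
    [-3,0,0,0,0,0],
    [-7.9,0,0,0,0,0],
    [-7.9,0,2,0,0,0],
    [-7.9,0,5,0,0,0],
    [-7.9,0,8,0,0,0],
    [-7.9,0,9,0,0,0],
    [-7.9,0,10,0,0,0],
    [-7.9,0,10,0,0,0],
    [-7.9,0,10,0,0,0],
    [-7.9,0,10,0,0,0],
  ],
  grip=-1,
)

```text
clock: 11.3
eef_pos: [500.8, 50.4, 106.6]
tool_rot: [-3.139, -0.522, -1.767]
force: [0.7, -0.1, 0.4]
width: 0.2
```

Run:
```python
from h import *;from cell import ctrl,eyes
V["C"]=np.array([484.13,-27.92,127.46])
s=ctrl.read_state();a=eyes.get_image("wrist");print(s["clock"],s["qpos"],s["width"],s["force"],inc(s,pose(0,-79,6)))
cv2.imwrite("pics/w4.png",a[:,:,::-1])
```

```text
11.3 [-0.008  0.87  -0.715  1.842  0.924  1.269  1.707] 0.19774564111128065 [ 0.705 -0.144  0.389] [ 0.084  0.108  1.595 -0.127  0.091 -0.021]
```

View pics/w4.png

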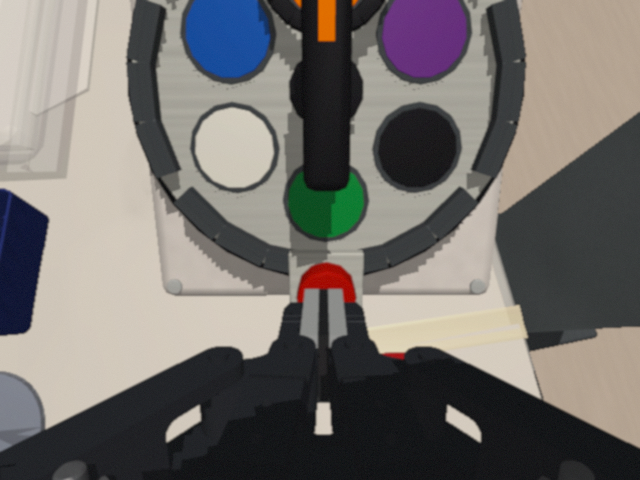

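The closed fingertips at (324,290) are lined up over the red button at (326,285). Now I'll push.

>>> move_arm(
  increments=[
    [0.1,0.1,0.6,0,0,0],
    [0.1,0.1,1.1,0,0,0],
    [0.1,0.1,1.3,0,0,0],
    [0.1,0.1,1.4,0,0,0],
    [0.1,0.1,1.5,0,0,0],
    [0.1,0.1,1.6,0,0,0],
    [0.1,0.1,1.7,0,0,0],
    [0.1,0.1,1.8,0,0,0],
    [0.1,0.1,1.9,0,0,0],
    [0.1,0.1,2.0,0,0,0],
    [0.1,0.1,2.0,0,0,0],
  ],
)

```text
clock: 12.45
eef_pos: [497.7, 40.7, 91.2]
tool_rot: [-3.138, -0.523, -1.767]
force: [-0.2, 7.5, 19.0]
width: -0.3
```

```bash
cat > st.py <<'E'
from h import *;from cell import ctrl
V["C"]=np.array([484.13,-27.92,127.46]);s=ctrl.read_state();u,l,n=axes(V["yaw"])
print(s["clock"],"F.n",s["force"]@n,"F.u",s["force"]@u,"F.l",s["force"]@l,inc(s,pose(0,-79,6)))
E
python3 st.py
```

```text
12.45 F.n 20.15461085185897 F.u 3.178170976181998 F.l -1.689948296370512 [-0.028 -0.004 -0.237 -0.2    0.06  -0.017]
```

>>> move_arm(
  increments=[
    [0,0,0.1,0,0,0],
    [0,0,0.2,0,0,0],
    [0,0,0.2,0,0,0],
  ],
)

```text
clock: 12.75
eef_pos: [497.8, 40.8, 91.1]
tool_rot: [-3.136, -0.522, -1.767]
force: [-2.2, 10.0, 29.7]
width: 0.0
```

```bash
python3 st.py
```

```text
12.75 F.n 30.44182383432494 F.u 6.759770206578642 F.l -4.125569359249536 [-0.014  0.003 -0.251 -0.285  0.076 -0.023]
```

The motion stopped after about 2.5 mm of travel with force rising to 30 N, so the pin is probably on the ring. I'll back off and look.

>>> move_arm(
  increments=[
    [0,0,-1,0,0,0],
    [0,0,-4,0,0,0],
    [3,0,-8,0,0,0],
    [6.5,0,-8,0,0,0],
    [6.5,0,-8,0,0,0],
    [6.5,0,-8,0,0,0],
    [6.5,0,-8,0,0,0],
  ],
)

```text
clock: 13.45
eef_pos: [493.1, 22.1, 188.0]
tool_rot: [3.14, -0.524, -1.766]
force: [0.6, -0.8, -0.1]
width: 0.2
```

Run:
```python
from h import *;from cell import ctrl,eyes
s=ctrl.read_state();a=eyes.get_image("wrist");print(s["clock"],s["force"])
np.save("T3.npy",toolpose(s));cv2.imwrite("pics/w5.png",a[:,:,::-1])
T=wristT(toolpose(s),eyes.calibration("wrist"));V["C"]=np.array([484.13,-27.92,127.46])
print(proj(eyes.calibration("wrist"),T,[pose(0,-79,6)[:3,3],pose(0,48,-27)[:3,3]]))
b=a[90:390,200:450,::-1];cv2.imwrite("pics/w5c.png",cv2.resize(b,None,fx=2,fy=2,interpolation=cv2.INTER_CUBIC))
```

```text
13.45 [ 0.612 -0.784 -0.098]
[[321.236 360.429]
 [321.357 133.894]]
```

View pics/w5c.png

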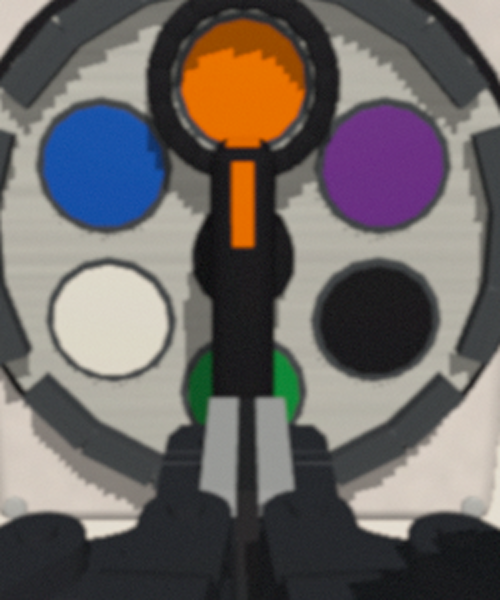

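The filters are level and orange is centred in the ring, so the wheel angle looks right. The fingers hide the button, so I'll open up, go back to the T2 viewpoint and measure how far in it is.

Run:
```python
from h import *;from cell import ctrl
print(inc(ctrl.read_state(),np.load("T2.npy")))
```

```text
[ 1.433 -0.108 -4.186  0.015  0.063  0.078]
```

>>> move_arm(
  increments=[
    [1.4,-0.1,-4.2,0,0.06,0.08],
    [1.4,-0.1,-4.2,0,0.06,0.08],
    [1.4,-0.1,-4.2,0,0.06,0.08],
    [1.4,-0.1,-4.2,0,0.06,0.08],
    [1.4,-0.1,-4.2,0,0.06,0.08],
    [1.4,-0.1,-4.2,0,0.06,0.08],
    [1.4,-0.1,-4.2,0,0.06,0.08],
  ],
  grip=1,
)

```text
clock: 14.2
eef_pos: [496.1, 30.3, 231.9]
tool_rot: [-3.141, -0.525, -1.768]
force: [-0.3, -0.1, -0.4]
width: 85.4
```

Run:
```python
from h import *;from cell import ctrl,eyes
c=eyes.calibration("wrist");s=ctrl.read_state();a=eyes.get_image("wrist")[:,:,::-1];cv2.imwrite("pics/w6.png",a)
np.save("T4.npy",toolpose(s));print(s["clock"],inc(s,np.load("T2.npy")))
V["C"]=np.array([484.13,-27.92,127.46]);
for T in (np.load("T2.npy"),toolpose(s)): print(proj(c,wristT(T,c),[pose(0,-79,h)[:3,3] for h in(6,3,-4)]))
b=cv2.imread("pics/w3.png")
for im in (b,a):  # red blob near the button
    sub=im[300:370,290:360].astype(int);m=((sub[:,:,2]>110)&(sub[:,:,1]<60)).astype(np.uint8)
    print(cv2.connectedComponentsWithStats(m)[2:])
r=lambda i:cv2.resize(i[290:365,275:372],None,fx=4,fy=4,interpolation=cv2.INTER_CUBIC)
w=lambda i:cv2.resize(i[105:205,275:372],None,fx=4,fy=4,interpolation=cv2.INTER_CUBIC)
cv2.imwrite("pics/cmp.png",np.hstack([np.vstack([r(b)]),r(a)]))
```

```text
14.2 [-0.041  0.021  0.039 -0.025 -0.012 -0.064]
[[323.226 344.92 ]
 [323.224 342.687]
 [323.221 337.643]]
[[323.735 345.204]
 [323.73  342.972]
 [323.719 337.932]]
(array([[   0,    0,   70,   70, 3932],
       [  16,   27,   34,   37,  968]], dtype=int32), array([[34.833, 31.959],
       [33.148, 44.823]]))
(array([[   0,    0,   70,   70, 3984],
       [  18,   20,   32,   36,  916]], dtype=int32), array([[34.73 , 33.743],
       [33.501, 37.793]]))
```

View pics/cmp.png

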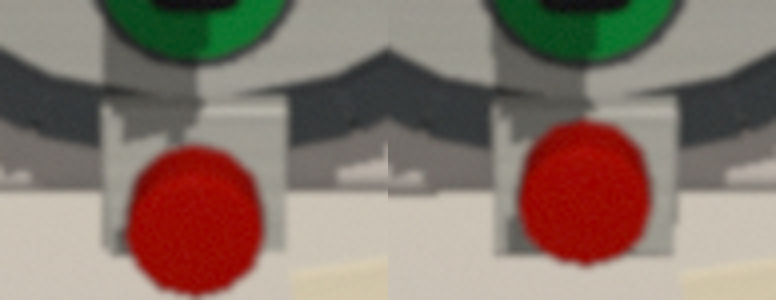

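The button's image moved up 7.0 px. With the 0.3 px change in camera pose that is about 10 mm of travel, where a 3 mm stop would give 2.2 px. So it is home: the closed fingertips reach a few mm beyond the TCP, which explains the early contact. I'll back away and check this independently with the fixed cameras.

>>> move_arm(
  increments=[
    [0,0,-4,0,0,0],
    [0,0,-8,0,0,0],
    [0,0,-12,0,0,0],
    [0,0,-12,0,0,0],
    [0,0,-12,0,0,0],
    [0,0,-12,0,0,0],
  ],
)

```text
clock: 14.85
eef_pos: [507.5, 88.3, 335.3]
tool_rot: [-3.142, -0.527, -1.769]
force: [0.5, -0.3, -0.4]
width: 85.3
```

Run:
```python
from h import *;from cell import ctrl,eyes
V["C"]=np.array([484.13,-27.92,127.46]);print(ctrl.read_state()["clock"],ctrl.read_state()["force"])
out=[]
for n,(x,y) in dict(side=(372.6,255.5),top=(308.7,281.3)).items():
    c=eyes.calibration(n);a=eyes.get_image(n)[:,:,::-1];b=cv2.imread(f"pics/{n}0.png")
    print(n,"model",proj(c,c["pose"],[pose(0,-79,h)[:3,3] for h in(6,3,-4)]).tolist())
    for im in(b,a):
        x0,y0=int(x)-9,int(y)-11;s=im[y0:y0+22,x0:x0+18].astype(int)
        w=np.clip(s[:,:,2]-np.maximum(s[:,:,1],s[:,:,0])*1.6-15,0,None).astype(float);yy,xx=np.mgrid[:22,:18]
        print(w.sum(),(w*xx).sum()/w.sum()+x0,(w*yy).sum()/w.sum()+y0)
    p=(340,190) if n=="side" else (285,240)
    out.append(cv2.resize(a[p[1]:p[1]+105,p[0]:p[0]+105],None,fx=3.8,fy=3.8,interpolation=cv2.INTER_CUBIC))
cv2.imwrite("pics/fin.png",np.hstack(out))
```

```text
14.85 [ 0.461 -0.33  -0.423]
side model [[373.1258674280957, 255.49994393739166], [373.3926687669406, 255.9006177491975], [374.0113642097813, 256.82975499604635]]
2710.999999999999 371.9269642198451 254.20435263740316
2356.3999999999996 373.07350195213036 256.43074180954
top model [[307.8503676241272, 281.0297474723734], [308.4119675180118, 281.27520643628696], [309.7142797619618, 281.84440920425897]]
3951.6 308.0334041907076 280.86648446199007
0.0 nan nan<stdin>:10: RuntimeWarning: invalid value encountered in scalar divide
```

View pics/fin.png

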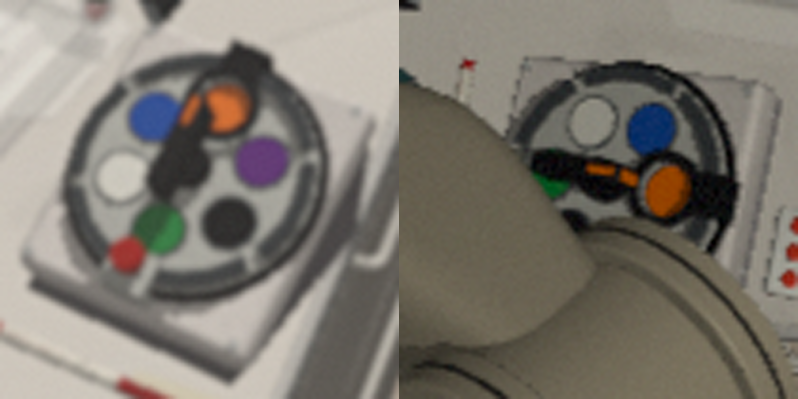

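The side view shows orange in the ring at (228,105 in the crop). The button shifted by (1.1, 2.2) px, where 10 mm predicts (0.9, 1.3) and 3 mm only (0.3, 0.4). The arm hides the button from the top camera. Handing in.

```bash
python3 -c "
from cell import ctrl
print(ctrl.finish_job())"
```

```text
the job is handed in; nothing more can be done
None
```

The orange filter is centred in the window ring and the red lock button is pushed home. The job was handed in at about 15 s of the 54 s allowed. No verdict was returned.

- **Turning the wheel:** I gripped the bar and turned the wheel about 215° anticlockwise in one grasp, then let go. The first picture after that put the wheel within about 0.1° of centre. After the push the filters were still level and orange was centred in the ring.
- **Locking:** I pushed the button with the closed fingers until it stopped hard at about 30 N. I then backed off to over 200 mm from the viewer, and the wrist force read near zero.
- **Checks on the lock:** In the wrist camera the button moved 7.0 px, which matches the full 10 mm of travel. A stop at 3 mm would have given about 2.2 px. The side camera agreed that it was nearer 10 mm.
- **What disagreed:** The hard stop came about 7 mm earlier by TCP position than I expected. I put that down to the closed fingertips reaching past the TCP, but did not test it.
- **What I couldn't check:** The arm hid the button from the top camera at the end. The parts of the bench I could see in the last pictures looked undisturbed, but I did not check every other object.

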